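Centre the pots on the banding wheels

TASK

Two banding wheels are set out for the pottery class, but the unglazed pot on each of them stands off-centre. With your fingertips gently push each pot across its wheel until it stands in the middle of the rings, in either order. Only push: do not pinch, lift or tip the pots, and leave the other things on the table where they are.

Things in the scene. Friction and masses are not known exactly. Their poses are not given: they have to be found in the camera images.
- tall_wheel_centre (a point): centre of the flat top of the tall banding wheel (potter's turntable): an aluminium disc 200 mm across, 11 mm thick, top 105 mm above the table, on a 42 mm column and a fixed iron foot 136 mm across. Thin dark rings about this point, radii 92, 77, 62, 47, 32, 15 mm. z up; x, y axes have no meaning
- low_wheel_centre (a point): centre of the flat top of the low banding wheel (potter's turntable): an aluminium disc 220 mm across, 11 mm thick, top 65 mm above the table, on a 42 mm column and a fixed iron foot 156 mm across. Thin dark rings about this point, radii 102, 87, 72, 57, 42, 15 mm. z up; x, y axes have no meaning
- tall_wheel_head (a joint): angle of the tall wheel's disc about its vertical axis, rad, 0 at the start; any angle will do. It turns freely both ways (about 0.02 N m starts it), so a push on the pot that does not aim at the axis turns the disc too
- low_wheel_head (a joint): angle of the low wheel's disc about its vertical axis, rad, 0 at the start; any angle will do. It turns freely both ways (about 0.02 N m starts it), so a push on the pot that does not aim at the axis turns the disc too
- planter: planter, the taller, narrower one: round, straight-sided, open terracotta pot, 92 mm outer diameter, 60 mm high, wall 6 mm, foot nearly as wide. Loose on the tall wheel, 30 to 50 mm off centre in any direction. 0.25 to 0.6 kg; slides at a push of 1 to 5 N, stops with the push. Too wide to grip across. Origin: centre of its underside, z up
- dish: dish, the lower, wider one: round, straight-sided, open terracotta pot, 112 mm outer diameter, 42 mm high, wall 6 mm, foot nearly as wide. Loose on the low wheel, 30 to 50 mm off centre in any direction. 0.25 to 0.6 kg; slides at a push of 1 to 5 N, stops with the push. Too wide to grip across. Origin: centre of its underside, z up
- beaker: unglazed terracotta beaker, 68 mm wide, 100 mm high, standing on the table. Bystander; origin under its centre
- glaze_jar: small closed round jar, 48 mm wide, 48 mm high, on the table between the wheels. Bystander; origin under its centre
- banding_brush: wooden-handled brush, 190 mm long, lying on the table. Bystander; lies along its x
- rolling_pin: wooden rolling pin, 370 mm over the handles, 52 mm thick, lying on the table. Bystander; lies along its x
- guide_strip: flat wooden strip 400 x 35 x 8 mm lying on the table. Bystander; lies along its x
- pinch_bowl: small terracotta bowl, 80 mm wide, 38 mm high, on the table. Bystander; origin under its centre
- wood_rib: flat wooden plate (potter's rib) 100 x 50 x 6 mm on the table between the wheels. Bystander
Mind the look-alikes: they are no part of the job. Leave any blue look-alike of the planter alone. What is shaped like the dish but turquoise is not meant.

How it is judged:
At the end, for the whole second after the job is handed in: Both pots stand upright and at rest on their own wheels, each with its centre within 6 mm of the wheel's centre; the wheels may have turned (horizontal distance between planter and tall_wheel_centre below 0.006 m and z of planter in the frame of tall_wheel_centre between -0.004 and 0.004 m and angle between each of planter, dish's own z axis and vertical below 0.05 rad and linear speed of each of planter, dish below 0.01 m/s and horizontal distance between dish and low_wheel_centre below 0.006 m and z of dish in the frame of low_wheel_centre between -0.004 and 0.004 m); the robot touches nothing.
It fails at once if a pot is lifted from its wheel (z of planter in the frame of tall_wheel_centre above 0.006 m or z of dish in the frame of low_wheel_centre above 0.006 m).
It fails at once if a pot is tipped or falls off its wheel (angle between any of planter, dish's own z axis and vertical above 0.2 rad or z of planter in the frame of tall_wheel_centre below -0.01 m or z of dish in the frame of low_wheel_centre below -0.01 m).
It fails at once if a pot is pinched or pushed roughly (over 18 N from the fingers) (contact force between any of planter, dish and the fingers above 18 N).
It fails at once if something else on the table is moved (over 15 mm) (distance of any of beaker, glaze_jar, banding_brush, rolling_pin, guide_strip, pinch_bowl, wood_rib from where it was at the start of the episode above 0.015 m).
It also fails if it takes over 72 s, if anything falls off the work surface, if the arm or the gripper's body presses on something with over 40 N, if the wrist force passes 120 N, or if a joint passes its speed limit or range.

ROBOT

A 6-joint arm with a two-finger parallel gripper is mounted at the origin on the work surface. World frame = base frame: x ahead of the robot, y to its left, z up, the work surface at z = 0. Lengths are in m, angles in rad, forces in N, time in s.
With the tool pointing down it reaches from about 0.325 to 0.775 m from the base axis. Payload 9.3 kg.
Tool frame: the origin (TCP) lies midway between the tips of the shut fingers; the grasp point (between the pads) lies bot.pinch_z behind it (bot.pinch_z is the distance from the TCP to the grasp point, in m); z points along the fingers, y is the line along which they close (so a half turn about z gives the same grasp; the last joint's range is limited). The gripper opens to 85 mm and grips with 20 to 120 N. Pads are 22 mm wide; open, the fingers measure 114 mm over their backs; the gripper's body (76 mm by 85 mm) begins 54 mm behind the grasp point. The pads swing forward as they close: fully open they stand 13 mm farther back than shut.
Start: joints at [1.171, 0.259, 0.021, 1.334, 0, 1.418], TCP at [0.134, 0.533, 0.231] pointing down, gripper open.
Joint ranges: [-3.04, 3.04], [-0.91, 1.82], [-1.04, 1.36], [-1.92, 1.95], [-1.52, 1.45], [-3.14, 3.14]. Speed limits (rad/s): [2.22, 2.22, 2.79, 3.14, 3.14, 3.14].

INTERFACE

Orientations are given as a rotation vector (axis times angle).
In Python, from cell import readout, optics, bot gives the robot as it stands.
- The arm moves only by the tool step_arm, never from a script. Its argument "commands" is a list of rows, each a list of 2 entries, a list of its own where there are three numbers: the shift along the tool's x, y, z in m, then the turn, a rotation vector about the tool's x, y, z in rad. A call has 1 to 10 rows; each row is the pose to reach, as a shift and turn from the pose commanded when the call began, along the tool's axes at that moment; what a row does not reach only later rows make up. A row lasts 1/10 s, in which the tool goes at most 50 mm and 8.59 degrees, less where a joint would pass 70% of its speed; a pose out of reach is approached as far as the arm can. A call with a gripper value outside its range is refused whole. "hand" is the opening, from 0 (shut) to 1 (fully open), set as the call begins (left out, the last holds). The fingers move at their own pace and stop on an object; "squeeze" is the grip in N (left out, the last holds). Time passes only in rows, so rows that repeat a pose let the fingers close. It gives the time, the measured TCP pose, the force, the opening and the grip force at its end, in the units of the state.
- readout.read_state(): the state, without advancing time (a new reading comes with each control period).
- optics.snapshot(name): name is "side" or "top" or "wrist"; returns a dict with "image" (420x560x3 uint8, red, green, blue), "vfov" (degrees; the focal length in pixels is half the picture's height over the tangent of half this angle, whatever the lens; pixels are square), "cx", "cy" (the principal point, pixels), "extrinsics" (4x4, takes a point from camera to world coordinates). Camera axes: x right, y up, looking along -z (the intrinsics and any distortion apply to the point x, -y, -z); pixel columns grow to the right and rows downward; lengths in m; the calibration is good to about 2 mm. A picture is of the moment at which its call begins. There is no depth.
- bot.hand_in(): hands the job in; it is judged then, once.
The state is a dict: "time_s": time; "joint_positions": joint angles; "joint_vel": joint speeds; "joint_efforts": joint torques, N m; "position": TCP position; "eef_rot": TCP orientation; "contact_force": force on the tool from outside, world axes, zero at the start; "ft_torque": the same for the moment, N m; "grip_width": finger opening in m; "grip_force": force on a finger pad.
Only numpy, scipy, OpenCV 4.12 (cv2) and the standard library are available. Lean on these libraries where they do the work, as an engineer would, in place of code of your own. Each camera call takes 0.05 s, during which the arm holds its last target. There are 200 camera calls.

## Working session

There is one attempt and no reset: what is moved stays moved. The work goes in short steps, Python scripts to look and compute and a tool call to move; the robot and the scene stay as the last step left them, time stands still between calls to the robot, and variables do not carry over. Pictures are saved under pics/ and viewed, at most 10 in all, crops included, and the job is handed in when it is done.

Besides the shell and the picture viewer there is one more tool, called after "Request:" by a JSON object that holds its "api" and its "payload". step_arm: Moves the arm, as the interface text tells. Its arguments: {"type":"object","properties":{"commands":{"type":"array","items":{"type":"array"}},"hand":{"type":"number"},"squeeze":{"type":"number"}},"required":["commands"]}

```bash
mkdir -p pics; ls; python3 - <<'E'
from cell import readout, optics, bot
import cv2,pickle,numpy as np
s=readout.read_state();print({k:np.round(v,3) for k,v in s.items()},bot.pinch_z)
for n in("top","side"):
    d=optics.snapshot(n);pickle.dump(d,open(f"pics/{n}0.pkl","wb"))
    cv2.imwrite(f"pics/{n}0.png",d["image"][:,:,::-1]);print(n,d["vfov"],d["cx"],d["cy"],np.round(d["extrinsics"],3),[k for k in d])
E
```

```text
pics
{'time_s': np.float64(0.0), 'joint_positions': array([ 1.171,  0.259,  0.021,  1.334, -0.   ,  1.418]), 'joint_vel': array([ 0.001,  0.002, -0.001, -0.002,  0.   , -0.   ]), 'joint_efforts': array([-2.0000e-03, -5.5565e+01,  3.4453e+01,  1.4000e-02, -0.0000e+00,
       -0.0000e+00]), 'position': array([0.134, 0.533, 0.231]), 'eef_rot': array([-3.870e-01, -3.117e+00,  2.000e-03]), 'contact_force': array([-0.398, -0.178,  0.669]), 'ft_torque': array([ 0.007, -0.051, -0.038]), 'grip_force': np.float64(0.0), 'grip_width': np.float64(0.085)} 0.0187
top 47.211414772601046 281.4548917406139 209.08235826258144 [[-0.023  0.994 -0.11   0.336]
 [-0.999 -0.025 -0.022 -0.065]
 [-0.025  0.109  0.994  1.38 ]
 [ 0.     0.     0.     1.   ]] ['image', 'vfov', 'cx', 'cy', 'extrinsics']
side 53.68965635887038 274.5002673406023 205.64371382576246 [[ 0.689  0.371 -0.623 -0.254]
 [-0.725  0.355 -0.591 -0.768]
 [ 0.002  0.858  0.513  0.735]
 [ 0.     0.     0.     1.   ]] ['image', 'vfov', 'cx', 'cy', 'extrinsics']
```

View pics/top0.png

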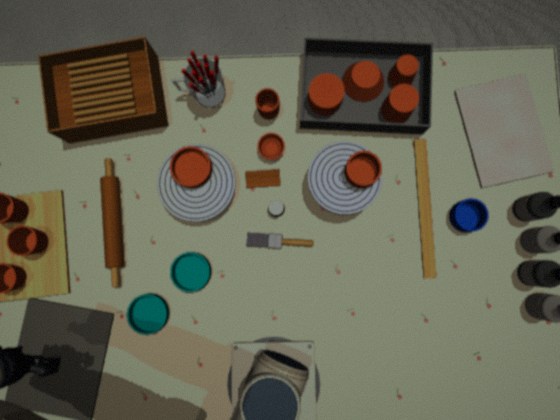

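View pics/side0.png

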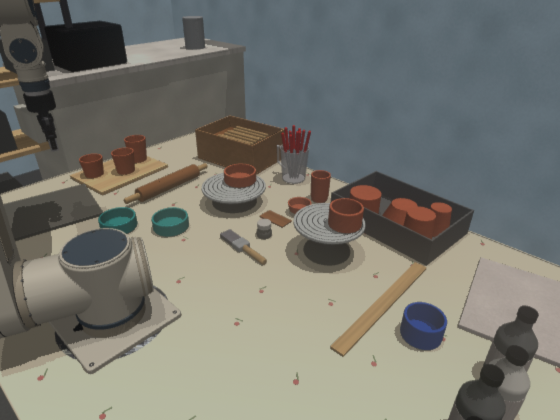

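```bash
cat > h.py <<'E'
import numpy as np,cv2
from scipy.optimize import least_squares
def px(P,d):
    f=210/np.tan(np.radians(d["vfov"]/2));E=d["extrinsics"];c=(np.atleast_2d(P)-E[:3,3])@E[:3,:3]
    return np.c_[d["cx"]-f*c[:,0]/c[:,2],d["cy"]+f*c[:,1]/c[:,2]]
def cast(uv,z,d):
    f=210/np.tan(np.radians(d["vfov"]/2));E=d["extrinsics"];uv=np.atleast_2d(uv).astype(float)
    r=np.c_[(uv[:,0]-d["cx"])/f,-(uv[:,1]-d["cy"])/f,-np.ones(len(uv))]@E[:3,:3].T
    return (E[:3,3]+r*((z-E[2,3])/r[:,2])[:,None])
def circ(P,r,c0=None,free=False):
    c0=P.mean(0) if c0 is None else c0
    g=lambda q:np.hypot(*(P-q[:2]).T)-(q[2] if free else r)
    s=least_squares(g,[*c0]+([r] if free else []),loss="soft_l1",f_scale=.001)
    return s.x,np.median(abs(g(s.x)))
def red(im):
    h,s,v=cv2.split(cv2.cvtColor(im,cv2.COLOR_RGB2HSV))
    return (((h<12)|(h>172))&(s>120)&(v>50)).astype(np.uint8)
def blob(m,uv):
    m=cv2.morphologyEx(m,cv2.MORPH_CLOSE,np.ones((3,3)));cs,_=cv2.findContours(m,cv2.RETR_EXTERNAL,cv2.CHAIN_APPROX_NONE)
    c=min((c for c in cs if cv2.contourArea(c)>60),key=lambda c:np.hypot(*(c[:,0].mean(0)-uv)))
    return cv2.convexHull(c)[:,0]+.0,c[:,0]+.0
def far(P,c,cam):  # points on the side away from the camera's nadir
    u=(c-cam)/np.hypot(*(c-cam));return P[((P-c)@u)>-.005]
def pot(d,uv,z,r):
    H,c=blob(red(d["image"]),uv);P=cast(c,z,d)[:,:2];q=P.mean(0);cam=d["extrinsics"][:2,3]
    for _ in range(3): q,e=circ(far(P,q,cam),r,q)
    fr,_=circ(far(P,q,cam),r,q,True)
    return q,e,fr
E
python3 - <<'E'
import pickle;from h import *
d=pickle.load(open("pics/top0.pkl","rb"));im=d["image"];hsv=cv2.cvtColor(im,cv2.COLOR_RGB2HSV)
print("dish",pot(d,(191,168),.107,.056),"planter",pot(d,(363,169),.165,.046))
for p in [(197,183),(197,200),(344,178),(344,200),(230,230),(290,165),(235,190),(160,190)]:print(p,hsv[p[1],p[0]],end=" ")
o=cv2.resize(im[120:240,130:410],None,fx=2.8,fy=2.8,interpolation=cv2.INTER_CUBIC);cv2.imwrite("pics/crop.png",o[:,:,::-1])
E
```

```text
dish (array([0.59735603, 0.20688843]), np.float64(0.0011586092537617804), array([0.5993031 , 0.20917559, 0.05363779])) planter (array([ 0.5681077 , -0.24904287]), np.float64(0.0009145980418582486), array([ 0.57095846, -0.25089445,  0.0433205 ]))
(197, 183) [  8 213 121] (197, 200) [ 75  19 134] (344, 178) [42 17 77] (344, 200) [100  27 115] (230, 230) [ 38  42 141] (290, 165) [ 40  38 141] (235, 190) [ 21  60 120] (160, 190) [70  8 99]
```

View pics/crop.png

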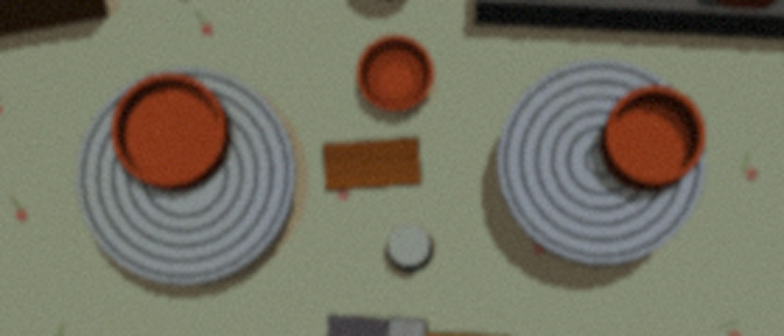

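```bash
cat >> h.py <<'E'
def wheel(d,uv,z,r,rad):
    im=cv2.GaussianBlur(d["image"],(3,3),0).astype(float);m=(im[...,2]>im[...,1]-3)&(im.max(2)>60)&(red(d["image"])==0)
    yy,xx=np.mgrid[:420,:560];m&=np.hypot(xx-uv[0],yy-uv[1])<rad
    m=cv2.morphologyEx(m.astype(np.uint8),cv2.MORPH_OPEN,np.ones((3,3)))
    H,_=blob(cv2.morphologyEx(m,cv2.MORPH_CLOSE,np.ones((9,9))),uv);P=cast(H,z,d)[:,:2]
    q,e=circ(P,r);fr,_=circ(P,r,q,True);return q,e,fr
E
python3 - <<'E'
import pickle;from h import *
d=pickle.load(open("pics/top0.pkl","rb"))
print(wheel(d,(197,183),.065,.11,46),wheel(d,(344,178),.105,.10,44))
from cell import optics
d=optics.snapshot("wrist");print(np.round(d["extrinsics"],3),d["vfov"],d["cx"],d["cy"])
E
```

```text
(array([0.56375167, 0.20158705]), np.float64(0.0025761696314826193), array([0.5598224 , 0.1994072 , 0.10549746])) (array([ 0.5584754 , -0.20662802]), np.float64(0.002113543081691857), array([ 0.55736021, -0.20587309,  0.09793907]))
[[ 0.245 -0.918 -0.312  0.054]
 [ 0.97   0.231  0.08   0.555]
 [-0.002 -0.322  0.947  0.374]
 [ 0.     0.     0.     1.   ]] 67.92234102065088 276.1170987859708 212.802887908085
```

Low wheel carries the red dish (crop 170,130), tall wheel the red planter (crop 653,137). The turquoise dishes (191,271 and 148,313) and the blue pot (468,215) stand apart and aren't meant, nor are the loose red pots. Next I fly over the dish.

Request:
{"api": "step_arm", "payload": {"commands": [[[-0.04,-0.015,-0.003],[0,0,-0.04]],[[-0.085,-0.032,-0.006],[0,0,-0.08]],[[-0.13,-0.05,-0.01],[0,0,-0.13]],[[-0.175,-0.067,-0.015],[0,0,-0.18]],[[-0.22,-0.084,-0.02],[0,0,-0.23]],[[-0.265,-0.101,-0.025],[0,0,-0.28]],[[-0.31,-0.118,-0.03],[0,0,-0.33]],[[-0.355,-0.135,-0.03],[0,0,-0.38]],[[-0.4,-0.152,-0.03],[0,0,-0.43]],[[-0.445,-0.169,-0.03],[0,0,-0.47]]], "hand": 0.59}}

```text
time_s: 1.15
position: [0.526, 0.2592, 0.2612]
eef_rot: [0.353, -3.122, -0.0]
contact_force: [-1.1, 1.0, -0.0]
grip_width: 0.0504
grip_force: 0.0
```

Request:
{"api": "step_arm", "payload": {"commands": [[[-0.03,-0.033,0],[0,0,0]],[[-0.06,-0.067,0],[0,0,0]],[[-0.06,-0.067,0],[0,0,0]],[[-0.06,-0.067,0],[0,0,0]]]}}

```text
time_s: 1.55
position: [0.5985, 0.2077, 0.2602]
eef_rot: [0.346, -3.121, 0.0]
contact_force: [-0.1, -0.2, -0.1]
grip_width: 0.0501
grip_force: 0.0
```

```bash
python3 - <<'E'
from h import *;import pickle
from cell import optics
d=optics.snapshot("wrist");pickle.dump(d,open("pics/w1.pkl","wb"));im=d["image"].copy()
for z,p in((.065,(.562,.2,.065)),(.107,(.598,.208,.107))):
  u=px(p,d)[0];print(u);cv2.circle(im,(int(u[0]),int(u[1])),3,(0,0,255),-1)
cv2.imwrite("pics/w1.png",im[:,:,::-1])
E
```

```text
[275.19225539 151.76857851]
[275.0278024  195.33049754]
```

View pics/w1.png

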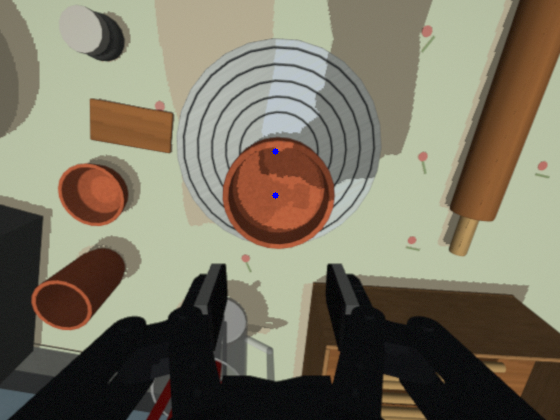

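```bash
python3 - <<'E'
from h import *;import pickle
d=pickle.load(open("pics/w1.pkl","rb"));im=d["image"]
print("pot",pot(d,(279,192),.107,.056))
b=cv2.GaussianBlur(im,(5,5),0).astype(int)
for p in [(182,140),(190,170),(370,100),(375,150),(170,120),(170,170),(395,100),(395,150),(279,45),(279,32),(230,35),(345,50),(350,40)]:print(p,b[p[1],p[0]])
print(wheel(d,(279,143),.065,.11,125))
E
```

```text
pot (array([0.59724544, 0.21085553]), np.float64(0.0006178251500273992), array([0.59933531, 0.2113569 , 0.05426698]))
(182, 140) [139 143 137]
(190, 170) [163 167 161]
(370, 100) [123 126 121]
(375, 150) [ 97 101  97]
(170, 120) [138  91  51]
(170, 170) [187 196 167]
(395, 100) [131 125 106]
(395, 150) [131 125 106]
(279, 45) [155 163 163]
(279, 32) [184 194 165]
(230, 35) [179 170 145]
(345, 50) [130 124 105]
(350, 40) [130 124 105]
(array([0.37304336, 0.2487605 ]), np.float64(0.022202888064681736), array([0.50042867, 0.19684944, 0.04678252]))
```

```bash
cat >> h.py <<'E'
def wheel(d,uv,z,r,ex=None):
    b=cv2.GaussianBlur(d["image"],(5,5),0).astype(int)
    m=((np.ptp(b,axis=2)<15)&(b.max(2)>45)).astype(np.uint8)
    p0=cast(uv,z,d)[0,:2];q=p0
    yy,xx=np.mgrid[:420,:560];W=cast(np.c_[xx.ravel(),yy.ravel()],z,d)[:,:2]
    m&=(np.hypot(*(W-p0).T)<r*1.12).reshape(m.shape).astype(np.uint8)
    m=cv2.morphologyEx(m,cv2.MORPH_CLOSE,np.ones((7,7)));m=cv2.morphologyEx(m,cv2.MORPH_OPEN,np.ones((7,7)))
    H,c=max((( cv2.contourArea(c),c[:,0]+.0) for c in cv2.findContours(m,0,1)[0]),key=lambda t:t[0])
    P=cast(c,z,d)[:,:2]
    for _ in range(4):
        k=abs(np.hypot(*(P-q).T)-r)<(.012,.008,.005,.004)[_];q,e=circ(P[k],r,q)
    fr,_=circ(P[k],r,q,True);return q,e,fr,k.sum()
E
python3 - <<'E'
from h import *;import pickle
d=pickle.load(open("pics/w1.pkl","rb"))
print(wheel(d,(279,143),.065,.11))
t=pickle.load(open("pics/top0.pkl","rb"))
print(wheel(t,(197,183),.065,.11),wheel(t,(344,178),.105,.10))
E
```

```text
(array([0.56308159, 0.2040479 ]), np.float64(0.0008498962817489811), array([0.56175473, 0.2036436 , 0.10855888]), np.int64(472))
(array([0.56125243, 0.2007927 ]), np.float64(0.0008927669519643439), array([0.56091673, 0.20073374, 0.10942317]), np.int64(176)) (array([ 0.55772761, -0.20625981]), np.float64(0.0007098659490144682), array([ 0.55784831, -0.20655519,  0.10047959]), np.int64(171))
```

Request:
{"api": "step_arm", "payload": {"commands": [[[-0.04,0.002,0],[0,0,0]],[[-0.08,0.004,0],[0,0,0]],[[-0.08,0.004,0.03],[0,0,0]],[[-0.08,0.004,0.065],[0,0,0]],[[-0.08,0.004,0.1],[0,0,0]],[[-0.08,0.004,0.13],[0,0,0]],[[-0.08,0.004,0.155],[0,0,0]],[[-0.08,0.004,0.172],[0,0,0]],[[-0.08,0.004,0.181],[0,0,0]],[[-0.08,0.004,0.181],[0,0,0]]]}}

```text
time_s: 2.6
position: [0.6739, 0.2312, 0.0796]
eef_rot: [0.352, -3.12, 0.0]
contact_force: [-0.4, 0.5, -0.0]
grip_width: 0.0504
grip_force: 0.0
```

```bash
cat > look.py <<'E'
from h import *;import pickle,sys
from cell import optics,readout
n,zw,rw,h,rp=sys.argv[1],*map(float,sys.argv[2:6]);w0=eval(sys.argv[6]);p0=eval(sys.argv[7])
d=optics.snapshot("wrist");pickle.dump(d,open(f"pics/{n}.pkl","wb"));cv2.imwrite(f"pics/{n}.png",d["image"][:,:,::-1])
w,e,fr,k=wheel(d,px((*w0,zw),d)[0],zw,rw);print("wheel",w.round(4),e.round(4),fr.round(4),k)
p,e,f2=pot(d,px((*p0,zw+h/2),d)[0],zw+h,rp);print("pot",p.round(4),e.round(4),f2.round(4))
s=readout.read_state();T=cv2.Rodrigues(s["eef_rot"])[0];o=np.r_[p-w,0]
print("pot-wheel tool xy",(T.T@o)[:2].round(4),"pot-TCP",(T.T@np.r_[p-s["position"][:2],0])[:2].round(4),"wheel-TCP",(T.T@np.r_[w-s["position"][:2],0])[:2].round(4),s["position"].round(4))
E
python3 look.py w2 .065 .11 .042 .056 "(.5625,.204)" "(.598,.211)"
```

```text
wheel [0.5625 0.2023] 0.0002 [0.5632 0.2062 0.1062] 246
pot [0.5984 0.2121] 0.0005 [0.5998 0.2113 0.0547]
pot-wheel tool xy [-0.0372  0.0016] pot-TCP [ 0.0785 -0.0016] wheel-TCP [ 0.1156 -0.0032] [0.6745 0.231  0.0808]
```

View pics/w2.png

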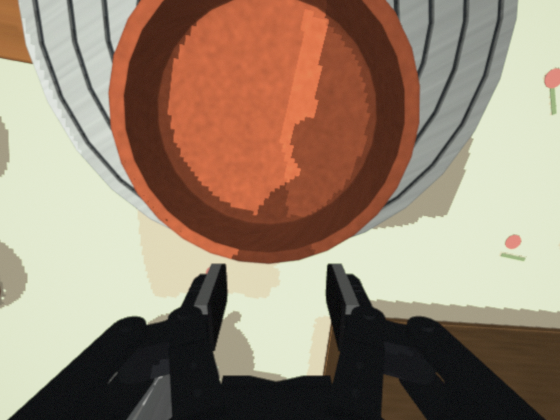

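Request:
{"api": "step_arm", "payload": {"commands": [[[0.005,-0.003,0],[0,0,0]],[[0.01,-0.003,0],[0,0,0]],[[0.014,-0.003,0],[0,0,0]],[[0.017,-0.003,0],[0,0,0]],[[0.02,-0.003,0],[0,0,0]],[[0.023,-0.003,0],[0,0,0]],[[0.026,-0.003,0],[0,0,0]],[[0.029,-0.003,0],[0,0,0]],[[0.032,-0.003,0],[0,0,0]],[[0.035,-0.003,0],[0,0,0]]]}}

```text
time_s: 3.65
position: [0.6414, 0.2196, 0.0803]
eef_rot: [-0.35, 3.122, 0.0]
contact_force: [1.9, 1.1, 1.7]
grip_width: 0.0503
grip_force: 1.1
```

```bash
python3 look.py w3 .065 .11 .042 .056 "(.5625,.204)" "(.58,.207)"
```

```text
wheel [0.5614 0.2047] 0.0004 [0.5636 0.2008 0.1059] 325
pot [0.5809 0.2076] 0.0005 [0.5826 0.208  0.0546]
pot-wheel tool xy [-0.0197 -0.0015] pot-TCP [0.061  0.0017] wheel-TCP [0.0808 0.0032] [0.6409 0.2195 0.0803]
```

Request:
{"api": "step_arm", "payload": {"commands": [[[0.003,0,0],[0,0,0]],[[0.006,0,0],[0,0,0]],[[0.009,0,0],[0,0,0]],[[0.012,0,0],[0,0,0]],[[0.014,0,0],[0,0,0]],[[0.016,0,0],[0,0,0]],[[0.016,0,0],[0,0,0]],[[0.008,0,0],[0,0,0]],[[0.0,0,0],[0,0,0]],[[-0.01,0,0],[0,0,0]]]}}

```text
time_s: 4.7
position: [0.6522, 0.222, 0.0802]
eef_rot: [-0.35, 3.122, 0.0]
contact_force: [1.1, -0.4, 0.1]
grip_width: 0.0505
grip_force: 0.0
```

Request:
{"api": "step_arm", "payload": {"commands": [[[0,0,-0.04],[0,0,0]],[[0,0,-0.08],[0,0,0]],[[0,0,-0.12],[0,0,0]],[[-0.01,0,-0.16],[0,0,0]],[[-0.01,0,-0.18],[0,0,0]],[[-0.01,0,-0.18],[0,0,0]],[[-0.01,0,-0.18],[0,0,0]]]}}

```text
time_s: 5.4
position: [0.6616, 0.2241, 0.2597]
eef_rot: [0.35, -3.122, -0.0]
contact_force: [-0.2, -0.8, -0.9]
grip_width: 0.0502
grip_force: 0.0
```

```bash
python3 look.py w4 .065 .11 .042 .056 "(.5625,.204)" "(.565,.204)"
```

```text
wheel [0.5606 0.2033] 0.001 [0.5618 0.2036 0.1087] 480
pot [0.5684 0.2047] 0.0005 [0.5664 0.2043 0.0543]
pot-wheel tool xy [-0.008  -0.0003] pot-TCP [0.0947 0.0017] wheel-TCP [0.1027 0.0021] [0.6612 0.224  0.2589]
```

View pics/w4.png

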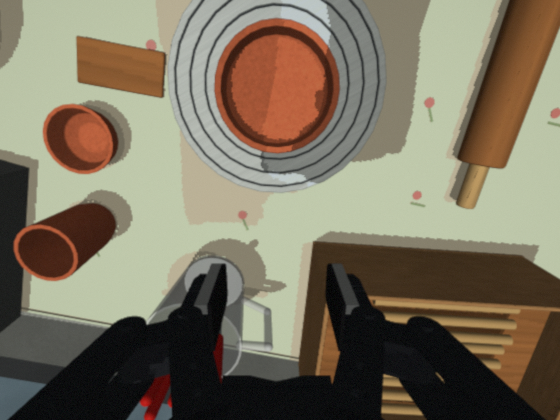

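```bash
cat >> h.py <<'E'
def potfull(d,uv,z,r):
    H,c=blob(red(d["image"]),uv);P=cast(H,z,d)[:,:2];return circ(P,r,None,True)
E
python3 - <<'E'
from h import *;import pickle
for n in ("w1","w4"):
  d=pickle.load(open(f"pics/{n}.pkl","rb"));print(d["extrinsics"][:2,3],px((*d["extrinsics"][:2,3],.08),d)[0])
  print(potfull(d,px((.565,.204,.107),d)[0],.107,.056),wheel(d,px((.562,.204,.065),d)[0],.065,.11))
d=pickle.load(open("pics/w4.pkl","rb"));b=d["image"].astype(int)
for r in (75,85): print(r,[tuple(b[r,c]) for c in range(208,224,2)])
E
```

```text
[0.5175677  0.19101444] [276.09189344 107.2608581 ]
(array([0.59842339, 0.21132267, 0.05533929]), np.float64(0.0004374001158488558)) (array([0.56308159, 0.2040479 ]), np.float64(0.0008498962817543518), array([0.56175473, 0.2036436 , 0.10855888]), np.int64(472))
[0.58049874 0.20721451] [276.15439017 106.64148951]
(array([0.56651175, 0.20436292, 0.05470025]), np.float64(5.780540463180828e-05)) (array([0.56060678, 0.20330793]), np.float64(0.0009693794300916769), array([0.56175827, 0.20357945, 0.10868369]), np.int64(480))
75 [(np.int64(177), np.int64(182), np.int64(175)), (np.int64(177), np.int64(182), np.int64(175)), (np.int64(176), np.int64(182), np.int64(175)), (np.int64(164), np.int64(154), np.int64(144)), (np.int64(156), np.int64(83), np.int64(54)), (np.int64(160), np.int64(84), np.int64(54)), (np.int64(150), np.int64(77), np.int64(50)), (np.int64(69), np.int64(34), np.int64(22))]
85 [(np.int64(176), np.int64(181), np.int64(174)), (np.int64(176), np.int64(180), np.int64(173)), (np.int64(173), np.int64(177), np.int64(172)), (np.int64(154), np.int64(127), np.int64(115)), (np.int64(161), np.int64(84), np.int64(52)), (np.int64(157), np.int64(81), np.int64(51)), (np.int64(129), np.int64(67), np.int64(42)), (np.int64(59), np.int64(28), np.int64(18))]
```

Request:
{"api": "step_arm", "payload": {"commands": [[[0.008,0,0.045],[0,0,0]],[[0.008,0,0.09],[0,0,0]],[[0.008,0,0.13],[0,0,0]],[[0.008,0,0.16],[0,0,0]],[[0.008,0,0.179],[0,0,0]],[[0.014,0,0.179],[0,0,0]],[[0.022,0,0.179],[0,0,0]],[[0.029,0,0.179],[0,0,0]],[[0.034,0,0.179],[0,0,0]],[[0.036,0,0.179],[0,0,0]]]}}

```text
time_s: 6.45
position: [0.6257, 0.2161, 0.0826]
eef_rot: [-0.35, 3.12, 0.0]
contact_force: [-0.3, 0.2, -0.7]
grip_width: 0.0505
grip_force: 0.0
```

Request:
{"api": "step_arm", "payload": {"commands": [[[0.002,0,0],[0,0,0]],[[0.004,0,0],[0,0,0]],[[0.0055,0,0],[0,0,0]],[[0.0055,0,0],[0,0,0]],[[0.0055,0,0],[0,0,0]]]}}

```text
time_s: 6.95
position: [0.6205, 0.2148, 0.0811]
eef_rot: [0.35, -3.122, 0.0]
contact_force: [1.2, -0.0, -0.2]
grip_width: 0.0503
grip_force: 0.3
```

Back off, rise and check.

Request:
{"api": "step_arm", "payload": {"commands": [[[-0.008,0,0],[0,0,0]],[[-0.02,0,0],[0,0,0]],[[-0.03,0,0],[0,0,0]],[[-0.03,0,-0.04],[0,0,0]],[[-0.03,0,-0.08],[0,0,0]],[[-0.03,0,-0.12],[0,0,0]],[[-0.03,0,-0.16],[0,0,0]],[[-0.01,0,-0.19],[0,0,0]],[[-0.01,0,-0.19],[0,0,0]],[[-0.01,0,-0.19],[0,0,0]]]}}

```text
time_s: 7.95
position: [0.6308, 0.2172, 0.2718]
eef_rot: [-0.35, 3.121, 0.0]
contact_force: [0.4, -0.0, -0.6]
grip_width: 0.0504
grip_force: 0.0
```

```bash
cat > look2.py <<'E'
from h import *;import pickle,sys
from cell import optics,readout
n,zw,rw,h,rp=sys.argv[1],*map(float,sys.argv[2:6]);w0=eval(sys.argv[6]);p0=eval(sys.argv[7])
d=optics.snapshot("wrist");pickle.dump(d,open(f"pics/{n}.pkl","wb"));cv2.imwrite(f"pics/{n}.png",d["image"][:,:,::-1])
_,e,w,k=wheel(d,px((*w0,zw),d)[0],zw,rw);print("wheel",w.round(4),e.round(4),k)
p,e=potfull(d,px((*p0,zw+h/2),d)[0],zw+h,rp);print("pot",p.round(4),e.round(4))
s=readout.read_state();T=cv2.Rodrigues(s["eef_rot"])[0];f=lambda o:(T.T@np.r_[o,0])[:2].round(4);w,p,t=w[:2],p[:2],s["position"][:2]
print("pot-wheel tool",f(p-w),"pot-TCP",f(p-t),"wheel-TCP",f(w-t),s["position"].round(4),"tool x yaw",np.arctan2(T[1,0],T[0,0]),"push yaw",np.arctan2(*(w-p)[::-1]))
E
python3 look2.py w5 .065 .11 .042 .056 "(.5618,.2036)" "(.562,.204)"
```

```text
wheel [0.5616 0.2036 0.1086] 0.0015 596
pot [0.5614 0.2032 0.0546] 0.0001
pot-wheel tool [ 0.0003 -0.0003] pot-TCP [0.0705 0.0017] wheel-TCP [0.0702 0.002 ] [0.6306 0.2171 0.2705] tool x yaw -2.9183651599669234 push yaw 1.085930051930577
```

Request:
{"api": "step_arm", "payload": {"commands": [[[0.015,-0.042,-0.002],[0,0,0.14]],[[0.03,-0.084,-0.004],[0,0,0.28]],[[0.045,-0.126,-0.006],[0,0,0.42]],[[0.06,-0.168,-0.01],[0,0,0.56]],[[0.075,-0.21,-0.012],[0,0,0.7]],[[0.09,-0.252,-0.014],[0,0,0.84]],[[0.105,-0.294,-0.016],[0,0,0.98]],[[0.12,-0.336,-0.018],[0,0,1.12]],[[0.135,-0.378,-0.02],[0,0,1.26]],[[0.15,-0.42,-0.02],[0,0,1.4]]]}}

```text
time_s: 9.0
position: [0.5767, -0.2276, 0.2897]
eef_rot: [-1.75, -2.606, 0.0]
contact_force: [0.8, 0.0, -0.6]
grip_width: 0.0504
grip_force: 0.0
```

```bash
python3 - <<'E'
from cell import readout
import numpy as np,cv2
s=readout.read_state();T=cv2.Rodrigues(s["eef_rot"])[0]
print(s["position"],np.arctan2(T[1,0],T[0,0]),T.T@(np.r_[.573,-.265,.29]-s["position"]))
E
```

```text
[ 0.57673183 -0.22762141  0.28966895] 1.9588756232068296 [-0.03318615 -0.01759938 -0.00037   ]
```

Request:
{"api": "step_arm", "payload": {"commands": [[[-0.015,-0.008,0],[0,0,0.06]],[[-0.033,-0.018,0],[0,0,0.13]],[[-0.033,-0.018,0],[0,0,0.13]],[[-0.033,-0.018,0],[0,0,0.13]]]}}

```text
time_s: 9.4
position: [0.5731, -0.2633, 0.2896]
eef_rot: [-1.908, -2.493, 0.0]
contact_force: [-0.1, 0.1, -0.2]
grip_width: 0.0506
grip_force: 0.0
```

```bash
python3 look2.py w6 .105 .10 .06 .046 "(.558,-.2065)" "(.57,-.25)"
```

```text
wheel [ 0.5579 -0.2049  0.0986] 0.0009 452
pot [ 0.5705 -0.2475  0.0455] 0.0005
pot-wheel tool [-0.0444  0.0009] pot-TCP [0.0153 0.0014] wheel-TCP [0.0598 0.0004] [ 0.5732 -0.2627  0.2901] tool x yaw 1.8360380156869442 push yaw 1.8571988186673838
```

View pics/w6.png

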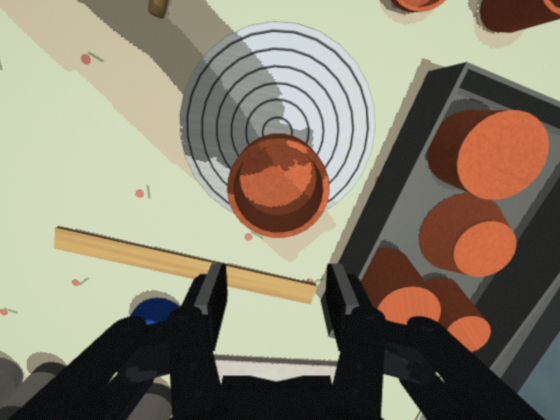

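Request:
{"api": "step_arm", "payload": {"commands": [[[-0.025,0,0],[0,0,0]],[[-0.054,0.001,0],[0,0,0]],[[-0.054,0.001,0.03],[0,0,0]],[[-0.054,0.001,0.06],[0,0,0]],[[-0.054,0.001,0.09],[0,0,0]],[[-0.054,0.001,0.12],[0,0,0]],[[-0.054,0.001,0.145],[0,0,0]],[[-0.054,0.001,0.162],[0,0,0]],[[-0.054,0.001,0.17],[0,0,0]],[[-0.054,0.001,0.17],[0,0,0]]]}}

```text
time_s: 10.45
position: [0.5881, -0.3138, 0.1203]
eef_rot: [-1.907, -2.494, -0.0]
contact_force: [0.5, -0.2, -0.6]
grip_width: 0.0501
grip_force: 0.0
```

Request:
{"api": "step_arm", "payload": {"commands": [[[0.005,0,0],[0,0,0]],[[0.01,0,0],[0,0,0]],[[0.014,0,0],[0,0,0]],[[0.017,0,0],[0,0,0]],[[0.02,0,0],[0,0,0]],[[0.023,0,0],[0,0,0]],[[0.026,0,0],[0,0,0]],[[0.029,0,0],[0,0,0]],[[0.032,0,0],[0,0,0]],[[0.035,0,0],[0,0,0]]]}}

```text
time_s: 11.45
position: [0.579, -0.281, 0.1213]
eef_rot: [1.91, 2.494, -0.0]
contact_force: [0.7, -2.0, 1.3]
grip_width: 0.0506
grip_force: 1.2
```

Request:
{"api": "step_arm", "payload": {"commands": [[[0.003,0,0],[0,0,0]],[[0.006,0,0],[0,0,0]],[[0.009,0,0],[0,0,0]],[[0.012,0,0],[0,0,0]],[[0.015,0,0],[0,0,0]],[[0.018,0,0],[0,0,0]],[[0.021,0,0],[0,0,0]],[[0.023,0,0],[0,0,0]],[[0.025,0,0],[0,0,0]],[[0.025,0,0],[0,0,0]]]}}

```text
time_s: 12.45
position: [0.5723, -0.2565, 0.1211]
eef_rot: [-1.909, -2.494, -0.0]
contact_force: [1.0, -0.3, -0.4]
grip_width: 0.0506
grip_force: 0.0
```

Request:
{"api": "step_arm", "payload": {"commands": [[[-0.008,0,0],[0,0,0]],[[-0.02,0,0],[0,0,0]],[[-0.03,0,0],[0,0,0]],[[-0.03,0,-0.04],[0,0,0]],[[-0.03,0,-0.08],[0,0,0]],[[-0.03,0,-0.12],[0,0,0]],[[-0.03,0,-0.16],[0,0,0]],[[-0.02,0,-0.17],[0,0,0]],[[-0.02,0,-0.17],[0,0,0]],[[-0.02,0,-0.17],[0,0,0]]]}}

```text
time_s: 13.45
position: [0.5776, -0.2766, 0.29]
eef_rot: [-1.909, -2.493, 0.0]
contact_force: [0.6, 0.2, -0.7]
grip_width: 0.0504
grip_force: 0.0
```

```bash
python3 look2.py w7 .105 .10 .06 .046 "(.558,-.205)" "(.559,-.21)"
```

```text
wheel [ 0.5578 -0.205   0.0985] 0.0014 572
pot [ 0.5591 -0.2081  0.0448] 0.0001
pot-wheel tool [-0.0033  0.0005] pot-TCP [0.0709 0.0001] wheel-TCP [ 0.0742 -0.0003] [ 0.5775 -0.2765  0.2894] tool x yaw 1.8346807811947858 push yaw 1.9739053595447742
```

Request:
{"api": "step_arm", "payload": {"commands": [[[-0.005,0,0.045],[0,0,0]],[[-0.005,0,0.09],[0,0,0]],[[-0.005,0,0.13],[0,0,0]],[[-0.005,0,0.16],[0,0,0]],[[-0.005,0,0.17],[0,0,0]],[[0.006,0,0.17],[0,0,0]],[[0.014,0,0.17],[0,0,0]],[[0.019,0,0.17],[0,0,0]],[[0.0215,0,0.17],[0,0,0]],[[0.0235,0,0.17],[0,0,0]]]}}

```text
time_s: 14.5
position: [0.5721, -0.2538, 0.1227]
eef_rot: [1.908, 2.493, -0.0]
contact_force: [1.2, -2.3, 1.7]
grip_width: 0.0507
grip_force: 1.0
```

Request:
{"api": "step_arm", "payload": {"commands": [[[0,0,0],[0,0,0]],[[0,0,0],[0,0,0]],[[-0.01,0,0],[0,0,0]],[[-0.025,0,0],[0,0,0]],[[-0.03,0,-0.04],[0,0,0]],[[-0.03,0,-0.08],[0,0,0]],[[-0.03,0,-0.12],[0,0,0]],[[-0.02,0,-0.16],[0,0,0]],[[-0.02,0,-0.17],[0,0,0]],[[-0.02,0,-0.17],[0,0,0]]]}}

```text
time_s: 15.5
position: [0.5775, -0.2743, 0.2928]
eef_rot: [1.908, 2.491, 0.0]
contact_force: [0.0, 0.6, -0.0]
grip_width: 0.0503
grip_force: 0.0
```

```bash
python3 look2.py w8 .105 .10 .06 .046 "(.558,-.205)" "(.559,-.206)"
```

```text
wheel [ 0.5578 -0.205   0.0985] 0.0014 569
pot [ 0.5586 -0.2047  0.0447] 0.0001
pot-wheel tool [0.     0.0008] pot-TCP [0.0717 0.0002] wheel-TCP [ 0.0717 -0.0007] [ 0.5771 -0.274   0.2909] tool x yaw 1.8342504941252897 push yaw -2.851042331947822
```

View pics/w8.png

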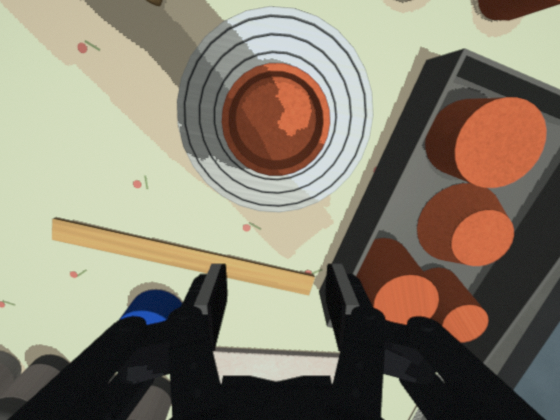

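View pics/w5.png

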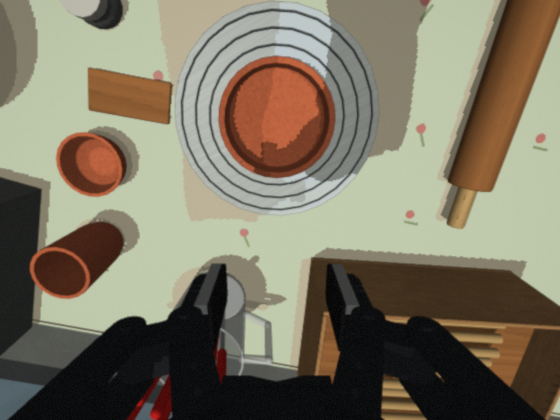

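Both close-ups show each pot ringed evenly: planter rim at about (276,119), dish rim at about (277,117). After allowing for the camera tilt, each is within 1 mm of its wheel's centre. The arm is clear of everything, so I'm handing in.

```bash
python3 -c "
from cell import bot;print(bot.hand_in())"
```

```text
the job is handed in; nothing more can be done
None
```

The job is handed in at about 15.5 s of the 72 s allowed: the wrist camera put both the dish and the planter within about 1 mm of their wheel centres, but the hand-in returned no verdict.

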